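# Finish a crosswise riser of flat bars

## Robot

A 6-joint arm with a two-finger parallel gripper is mounted at the origin on a cart in front of the work surface, level with it; the furniture and walls round the work are solid. World frame = base frame: x ahead of the robot, y to its left, z up, the work surface at z = 0. Lengths are in m, angles in rad, forces in N, time in s.
With the tool pointing down it reaches from about 0.275 to 0.875 m from the base axis. Payload 12.5 kg.
Tool frame: the origin (TCP) lies at the centre of the arm's flange, where the gripper is bolted on; the fingertips stand manip.finger_overhang ahead of it and the grasp point (between the pads) lies 155 mm ahead of it (manip.finger_overhang is the distance from the TCP to the fingertips, in m); z points along the fingers, y is the line along which they close (so a half turn about z gives the same grasp; the last joint's range is limited). The gripper opens to 85 mm and grips with 20 to 120 N. Pads are 22 mm wide; open, the fingers measure 114 mm over their backs; the gripper's body (76 mm by 85 mm) begins 54 mm behind the grasp point. The pads swing forward as they close: fully open they stand 13 mm farther back than shut.
Start: joints at [-1.363, 0.351, 1.652, -0, 1.139, -0.085], TCP at [0.159, -0.527, 0.405] pointing down, gripper open.
Joint ranges: [-2.75, 2.75], [-0.79, 2.1], [0.01, 2.65], [-1.57, 4.71], [0.07, 3.14], [-2.87, 2.87]. Speed limits (rad/s): [2.22, 2.22, 2.79, 3.14, 3.14, 3.14].

## Interface

Orientations are given as a unit quaternion [x, y, z, w].
In Python, from cell import sensors, optics, manip gives the robot as it stands.
- The arm moves only by the tool carry_out, never from a script. Its arguments are lists of equal length, an entry for each row: "translation": the shift along the tool's x, y, z as a fraction of full scale, a list of three; "turn": the turn, a rotation vector about the tool's x, y, z as a fraction of full scale, a list of three; "claw": the opening, from 0 (shut) to 1 (fully open). In form: {"translation": [[x, y, z], ...], "turn": [[wx, wy, wz], ...], "claw": [claw, ...]}. A call has 1 to 10 rows; each row is the pose to reach, as a shift and turn from the pose commanded when the call began, along the tool's axes at that moment, turning the shorter way round; what a row does not reach only later rows make up. Full scale, the value 1, is 0.25 m for a shift and 180 degrees for a turn. A row lasts 1/10 s, in which the tool goes at most 50 mm and 8.59 degrees, less where a joint would pass 70% of its speed; a pose out of reach is approached as far as the arm can. A call with a number of a shift or a turn outside -1 to 1 is refused whole. A call with a gripper value outside its range is refused whole. The fingers move at their own pace and stop on an object; "force" is the grip in N (left out, the last holds). Time passes only in rows, so rows that repeat a pose let the fingers close. It gives the time, the measured TCP pose, the force, the opening and the grip force at its end, in the units of the state.
- sensors.get_obs(): the state, without advancing time (a new reading comes with each control period).
- optics.read_camera(name): name is "side" or "top" or "wrist"; returns a dict with "frame" (420x560x3 uint8, red, green, blue), "depth" (420x560 float32, m along the optical axis (not along the pixel's ray), 0 where there is no reading), "K" (3x3 intrinsics, pixels), "dist_coeffs" ([k1, k2, p1, p2, k3] as OpenCV has them; the pictures are not rectified), "R" (3x3) and "t" (3): a world point X has camera coordinates R X + t. Camera axes: x right, y down, z forward; pixel columns grow to the right and rows downward; lengths in m; the calibration is good to about 2 mm. A picture is of the moment at which its call begins.
- manip.close_job(): hands the job in; it is judged then, once.
Trained networks look in a picture, given as the dict that the camera call returned (one of the last four; its "shot" number tells which), for a name from the list of things; names that differ only in an ending like _2 or _b are one class to them, and where a whole thing is asked for, a point or a joint stands for the part that bears it (a point fixed in the world has none). Each returns a list of dicts, best first, with "score" (0 to 1); they miss things now and then, are a little off and sometimes report something else, mostly with a low value. They report only what shows in the picture. A call takes as long as a camera call.
- optics.regions_of(target, picture): "region" (420x560 bool, what is visible of it).
- optics.landmark_of(target, picture): "position" ([x, y, z] in m, in the coordinates of the camera as it stood for that picture, good to about 4 mm: a listed point, or the origin of a listed thing).
The state is a dict: "clock": time; "qpos": joint angles; "joint_velocities": joint speeds; "joint_torque": joint torques, N m; "tool_pos": TCP position; "eef_rot": TCP orientation; "contact_force": force on the tool from outside, world axes, zero at the start; "ft_torque": the same for the moment, N m; "grip_width": opening from 0.0 (shut) to 1.0 (fully open); "finger_force": force on a finger pad.
Only numpy, scipy, OpenCV 4.12 (cv2) and the standard library are available. Lean on these libraries where they do the work, as an engineer would, in place of code of your own. Each camera call takes 0.05 s, during which the arm holds its last target. There are 200 camera calls.

## Task

Finish the riser begun with the two bolted bars: lay the two narrow bars from the pile flat across them, square to them and spaced apart just like the bolted pair, so that they form a square with even overhangs. Then take the broad bar that stands on edge in the holder and lay it flat across the middle of those two, lengthwise along the bolted bars, centred. Leave the other things on the table where they are.

Things in the scene. Friction and masses are not known exactly. Their poses are not given: they have to be found in the camera images.
- crib_base: The first layer, bolted to the table: two parallel dark steel bars, each 90 x 22 x 14 mm, lying flat. The origin is on the table midway between them; both bars run along its x axis (roughly left to right), with centre lines at y = +30 and -30 mm; their tops are 14 mm above the table. It cannot move.
- slat_a: Narrow loose dark steel bar, 90 x 22 x 14 mm, about 0.15 kg; the lower one of a pile of two lying flat, exactly one on the other. Origin at the bar's centre; x along its length, y across its 22 mm width, z across its 14 mm thickness.
- slat_b: Narrow loose bar just like slat_a, same axes; it lies on top of slat_a at the start. The pile stands at the left end of a row (along y) at the front of the table's left half; the bolted bars and the holder are the other two places, in either order, about 95 mm apart.
- rack: Low aluminium holder, fixed: a floor plate 100 x 40 x 4 mm with two pairs of cheeks (tops 20 mm above the table) that form a slot 16 mm wide along its x axis, open at the top, at the ends and along its middle 44 mm. Origin on the table under its middle. Behind the row stands a tall housing (front at x = 0.60 m, a key out to 0.56 m).
- deck: Broad loose dark steel bar, 90 x 44 x 12 mm, about 0.2 kg, standing on its long edge in the holder's slot on the 4 mm floor plate, so that its upper edge is 48 mm above the table. Origin at its centre; x along its 90 mm length (along the slot), y across its 44 mm width (vertical at the start), z across its 12 mm thickness.
- hex_key_5: bystander: steel L-shaped hex key, 32 x 82 x 5 mm, lying to the right of the work, near the front edge, by two upright posts up to 84 mm tall
- clamp_fork_1: bystander: black clamping fork, 30 x 70 x 7 mm, lying behind and to the right of the work
- driver_red: bystander: screwdriver 194 mm long lying near the middle of the table, behind the joystick
- objective_can: bystander: upright black can with a light cap, 40 mm across, 70 mm tall, behind and to the left of the work; a post holder 87 mm tall stands left of the pile at y = 0.55 m
- temp_controller: bystander: white desk instrument with a keypad, 136 x 84 x 57 mm, at the far right of the table

How it is judged:
On the way, in this order (a step that is already met when the one before it is completed fails the run):
1. the two narrow bars lie flat across the bolted bars, square and spaced like them ((((x of slat_a in the frame of crib_base between 0.02 and 0.04 m and y of slat_a in the frame of crib_base between -0.012 and 0.012 m and z of slat_a in the frame of crib_base between 0.017 and 0.025 m and angle between the x axis of slat_a and the y axis of crib_base, either way round below 0.15 rad and angle between the z axis of slat_a and the z axis of crib_base, either way round below 0.06 rad) and (x of slat_b in the frame of crib_base between -0.04 and -0.02 m and y of slat_b in the frame of crib_base between -0.012 and 0.012 m and z of slat_b in the frame of crib_base between 0.017 and 0.025 m and angle between the x axis of slat_b and the y axis of crib_base, either way round below 0.15 rad and angle between the z axis of slat_b and the z axis of crib_base, either way round below 0.06 rad)) or ((x of slat_a in the frame of crib_base between -0.04 and -0.02 m and y of slat_a in the frame of crib_base between -0.012 and 0.012 m and z of slat_a in the frame of crib_base between 0.017 and 0.025 m and angle between the x axis of slat_a and the y axis of crib_base, either way round below 0.15 rad and angle between the z axis of slat_a and the z axis of crib_base, either way round below 0.06 rad) and (x of slat_b in the frame of crib_base between 0.02 and 0.04 m and y of slat_b in the frame of crib_base between -0.012 and 0.012 m and z of slat_b in the frame of crib_base between 0.017 and 0.025 m and angle between the x axis of slat_b and the y axis of crib_base, either way round below 0.15 rad and angle between the z axis of slat_b and the z axis of crib_base, either way round below 0.06 rad)))), for 0.2 s.
2. the broad bar lies flat across the middle of the two narrow bars ((((x of slat_a in the frame of crib_base between 0.02 and 0.04 m and y of slat_a in the frame of crib_base between -0.012 and 0.012 m and z of slat_a in the frame of crib_base between 0.017 and 0.025 m and angle between the x axis of slat_a and the y axis of crib_base, either way round below 0.15 rad and angle between the z axis of slat_a and the z axis of crib_base, either way round below 0.06 rad) and (x of slat_b in the frame of crib_base between -0.04 and -0.02 m and y of slat_b in the frame of crib_base between -0.012 and 0.012 m and z of slat_b in the frame of crib_base between 0.017 and 0.025 m and angle between the x axis of slat_b and the y axis of crib_base, either way round below 0.15 rad and angle between the z axis of slat_b and the z axis of crib_base, either way round below 0.06 rad)) or ((x of slat_a in the frame of crib_base between -0.04 and -0.02 m and y of slat_a in the frame of crib_base between -0.012 and 0.012 m and z of slat_a in the frame of crib_base between 0.017 and 0.025 m and angle between the x axis of slat_a and the y axis of crib_base, either way round below 0.15 rad and angle between the z axis of slat_a and the z axis of crib_base, either way round below 0.06 rad) and (x of slat_b in the frame of crib_base between 0.02 and 0.04 m and y of slat_b in the frame of crib_base between -0.012 and 0.012 m and z of slat_b in the frame of crib_base between 0.017 and 0.025 m and angle between the x axis of slat_b and the y axis of crib_base, either way round below 0.15 rad and angle between the z axis of slat_b and the z axis of crib_base, either way round below 0.06 rad))) and x of deck in the frame of crib_base between -0.01 and 0.01 m and y of deck in the frame of crib_base between -0.012 and 0.012 m and z of deck in the frame of crib_base between 0.03 and 0.038 m and angle between the x axis of deck and the x axis of crib_base, either way round below 0.15 rad and angle between the z axis of deck and the z axis of crib_base, either way round below 0.06 rad), for 0.2 s.
At the end, for the whole second after the job is handed in: Narrow bars flat on the bolted bars, square across (0.15 rad), centres 30 mm either side of the middle (10 mm), lengthwise centred (12 mm); broad bar flat on them, along the bolted bars (0.15 rad), centred (10 mm lengthwise, 12 mm across); heights within 4 mm, flat within 0.06 rad; all at rest (all of step 2 and linear speed of each of slat_a, slat_b, deck below 0.02 m/s); the robot touches nothing.
It fails at once if a bystander (hex key, clamping fork, screwdriver, can or desk instrument) is moved more than 30 mm (distance of any of hex_key_5, clamp_fork_1, driver_red, objective_can, temp_controller from where it was at the start of the episode above 0.03 m).
It also fails if it takes over 72 s, if anything falls off the work surface, if the arm or the gripper's body presses on something with over 40 N, if the wrist force passes 120 N, or if a joint passes its speed limit or range.

## Working session

There is one attempt and no reset: what is moved stays moved. The work goes in short steps, Python scripts to look and compute and a tool call to move; the robot and the scene stay as the last step left them, time stands still between calls to the robot, and variables do not carry over. Pictures are saved under pics/ and viewed, at most 10 in all, crops included, and the job is handed in when it is done.

Besides the shell and the picture viewer there is one more tool, called after ">>>" as a command line: name --argument value ..., lists and objects as JSON in quotes. carry_out: Moves the arm, as the interface text tells. Shift numbers are shares of 0.25 m and turn numbers shares of 180 degrees, none past 1 either way. Its arguments: {"type":"object","properties":{"translation":{"type":"array"},"turn":{"type":"array"},"claw":{"type":"array"},"force":{"type":"number"}},"required":["translation","turn","claw"]}

```bash
mkdir -p pics; ls; cat > h.py <<'E'
import numpy as np, cv2
from cell import sensors, optics, manip
from scipy.spatial.transform import Rotation as Ro
def world(pic, p): return pic["R"].T@(np.asarray(p)-pic["t"])
def cloud(pic, mask):
    v,u=np.nonzero(mask&(pic["depth"]>0)); d=pic["depth"][v,u]
    n=cv2.undistortPoints(np.c_[u,v].astype(float).reshape(-1,1,2),pic["K"],np.array(pic["dist_coeffs"]))[:,0]
    return (np.c_[n*d[:,None],d]-pic["t"])@pic["R"]
def rect(P):
    (c,s,a)=cv2.minAreaRect((P[:,:2]*1000).astype(np.float32))
    return np.round(c,1),np.round(s,1),round(a,1)
E
python3 - <<'E'
from h import *
s=sensors.get_obs(); print({k:np.round(v,3) for k,v in s.items()}, manip.finger_overhang)
for n in ("top","side"):
    p=optics.read_camera(n); cv2.imwrite(f"pics/{n}0.png",p["frame"][:,:,::-1])
    print(n,np.round(-p["R"].T@p["t"],3))
    for t in ("crib_base","slat_a","rack","deck"):
        for r in optics.landmark_of(t,p)[:2]: print(t,round(r["score"],2),np.round(world(p,r["position"]),3))
        for r in optics.regions_of(t,p)[:2]:
            P=cloud(p,r["region"]); z=P[:,2]
            if len(P)>20:
                T=P[z>np.percentile(z,90)-.005]
                print("  reg",round(r["score"],2),len(P),np.round(np.percentile(z,[5,50,90]),3),rect(P),"top",rect(T))
E
```

```text
pics
{'clock': np.float64(0.0), 'qpos': array([-1.363,  0.351,  1.652,  0.   ,  1.139, -0.085]), 'joint_velocities': array([-0.002,  0.002,  0.   ,  0.   , -0.001, -0.002]), 'joint_torque': array([ 0.0000e+00, -5.0611e+01, -2.9140e+01, -0.0000e+00,  5.0000e-03,
       -0.0000e+00]), 'tool_pos': array([ 0.159, -0.526,  0.404]), 'eef_rot': array([ 0.989,  0.146, -0.   , -0.001]), 'contact_force': array([-0.306,  0.272,  0.187]), 'ft_torque': array([0.003, 0.011, 0.002]), 'finger_force': np.float64(0.0), 'grip_width': np.float64(1.002)} 0.1734
top [0.237 0.025 1.741]
  reg 0.63 435 [-0.004  0.012  0.019] (array([479. , 255.9]), array([93. , 93.1]), 7.0) top (array([477.4, 254.6]), array([81.4, 88.6]), 6.8)
slat_a 0.61 [0.476 0.435 0.02 ]
slat_a 0.57 [0.48  0.434 0.006]
  reg 0.6 200 [0.017 0.027 0.032] (array([477.7, 437.4]), array([30.7, 89.7]), 82.2) top (array([478. , 433.8]), array([23.5, 87.5]), 82.2)
rack 0.71 [0.46  0.352 0.027]
rack 0.58 [ 0.47   0.356 -0.003]
  reg 0.49 158 [-0.002  0.006  0.018] (array([468.5, 351.5]), array([94.9, 41.9]), 5.1) top (array([467.6, 349.7]), arra
[... 1022 characters left out ...]
0.6, 448.9]), array([87. , 17.5]), 4.1)
rack 0.7 [0.55  0.531 0.003]
rack 0.52 [ 0.465  0.355 -0.001]
  reg 0.72 195 [0.003 0.008 0.02 ] (array([463.1, 366.1]), array([105.5,  31.4]), 10.5) top (array([463.8, 367.1]), array([91.7, 11. ]), 3.3)
  reg 0.6 328 [0.003 0.015 0.017] (array([474.6, 272.7]), array([ 93. , 177.2]), 12.3) top (array([468.5, 284.1]), array([ 83.5, 149.6]), 10.3)
deck 0.94 [0.462 0.353 0.027]
  reg 0.89 497 [0.01  0.033 0.049] (array([475.1, 316.8]), array([ 86.9, 126.5]), 22.7) top (array([459.7, 354.2]), array([92., 18.]), 2.1)
  reg 0.59 306 [0.005 0.015 0.017] (array([468.2, 282. ]), array([ 81.6, 145.1]), 9.7) top (array([468.2, 282. ]), array([ 81.6, 145.1]), 9.7)
```

```bash
python3 - <<'E'
import cv2
from h import *
p=optics.read_camera("top")
print(p["R"].round(2).tolist(), p["K"].round(0).tolist())
c=np.array([[.47,.35,.02]]);uv=cv2.projectPoints(c,cv2.Rodrigues(p["R"])[0],p["t"],p["K"],np.array(p["dist_coeffs"]))[0].ravel();print(uv)
u,v=uv.astype(int)
x0,y0=max(u-70,0),max(v-60,0);print(x0,y0)
cv2.imwrite("pics/tc.png",cv2.resize(p["frame"][y0:y0+105,x0:x0+140,::-1],None,fx=5,fy=5,interpolation=cv2.INTER_CUBIC))
E
```

```text
[[-0.02, -1.0, 0.0], [-0.99, 0.02, -0.17], [0.17, -0.01, -0.99]] [[519.0, 0.0, 277.0], [0.0, 519.0, 214.0], [0.0, 0.0, 1.0]]
[175.32410159 233.30867579]
105 173
```

View pics/tc.png

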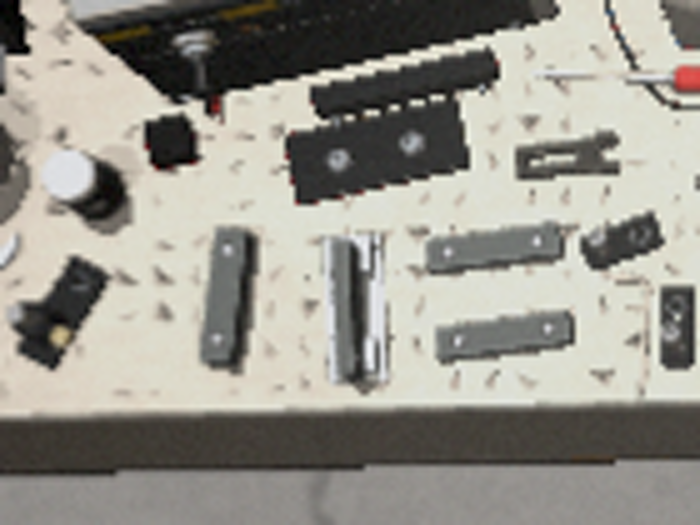

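View pics/side0.png

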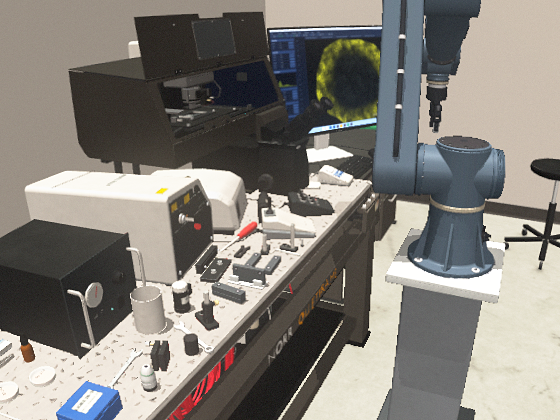

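```bash
cat >> h.py <<'E'
def down(yaw,tilt=0): # tool x at world yaw (deg), z down; tilt about tool x afterwards
    a=np.radians(yaw); return Ro.from_matrix(np.array([[np.cos(a),np.sin(a),0],[np.sin(a),-np.cos(a),0],[0,0,-1]]).T)*Ro.from_rotvec([np.radians(tilt),0,0])
def cur():
    s=sensors.get_obs(); return np.array(s["tool_pos"]),Ro.from_quat(s["eef_rot"])
def plan(wps,p=None,R=None):
    if p is None: p,R=cur()
    for P,Q in wps:
        d=R.inv().apply(np.array(P)-p); w=(R.inv()*Q).as_rotvec()
        n=max(np.linalg.norm(d)/.05,np.degrees(np.linalg.norm(w))/8.59)
        print("T",np.round(d/.25,3).tolist(),"W",np.round(w/np.pi,4).tolist(),"rows>=",round(n,1)); p,R=np.array(P),Q
E
python3 - <<'E'
from h import *
plan([((.25,-.31,.40),down(60)),((.33,-.08,.40),down(100)),((.36,.15,.40),down(140)),((.38,.32,.40),down(172))])
E
```

```text
T [0.599, -0.724, 0.019] W [-0.0, -0.0, -0.2401] rows>= 5.0
T [0.957, -0.183, 0.0] W [0.0, 0.0, -0.2222] rows>= 4.9
T [0.885, 0.278, 0.0] W [0.0, 0.0, -0.2222] rows>= 4.7
T [0.376, 0.572, 0.0] W [0.0, 0.0, -0.1778] rows>= 3.7
```

>>> carry_out --translation '[[0.6,-0.724,0.02],[0.6,-0.724,0.02],[0.6,-0.724,0.02],[0.6,-0.724,0.02],[0.6,-0.724,0.02],[0.6,-0.724,0.02],[0.6,-0.724,0.02]]' --turn '[[0,0,-0.24],[0,0,-0.24],[0,0,-0.24],[0,0,-0.24],[0,0,-0.24],[0,0,-0.24],[0,0,-0.24]]' --claw '[1,1,1,1,1,1,1]'

```text
clock: 1.65
tool_pos: [0.2504, -0.3098, 0.4]
eef_rot: [0.866, 0.5, -0.0, 0.001]
contact_force: [-0.4, -1.3, -0.2]
grip_width: 0.998
finger_force: 0.0
```

>>> carry_out --translation '[[0.957,-0.183,0],[0.957,-0.183,0],[0.957,-0.183,0],[0.957,-0.183,0],[0.957,-0.183,0],[0.957,-0.183,0],[0.957,-0.183,0]]' --turn '[[0,0,-0.222],[0,0,-0.222],[0,0,-0.222],[0,0,-0.222],[0,0,-0.222],[0,0,-0.222],[0,0,-0.222]]' --claw '[0.6,0.6,0.6,0.6,0.6,0.6,0.6]'

```text
clock: 2.35
tool_pos: [0.3307, -0.08, 0.3998]
eef_rot: [0.643, 0.766, -0.0, 0.0]
contact_force: [0.8, 0.4, 0.2]
grip_width: 0.602
finger_force: 0.0
```

>>> carry_out --translation '[[0.885,0.278,0],[0.885,0.278,0],[0.885,0.278,0],[0.885,0.278,0],[0.885,0.278,0],[0.885,0.278,0],[0.885,0.278,0]]' --turn '[[0,0,-0.222],[0,0,-0.222],[0,0,-0.222],[0,0,-0.222],[0,0,-0.222],[0,0,-0.222],[0,0,-0.222]]' --claw '[0.6,0.6,0.6,0.6,0.6,0.6,0.6]'

```text
clock: 3.05
tool_pos: [0.3613, 0.1489, 0.3995]
eef_rot: [0.344, 0.939, -0.0, -0.0]
contact_force: [-0.9, -0.2, -0.1]
grip_width: 0.6
finger_force: 0.0
```

>>> carry_out --translation '[[0.376,0.572,0],[0.376,0.572,0],[0.376,0.572,0],[0.376,0.572,0],[0.376,0.572,0],[0.376,0.572,0],[0.376,0.572,0]]' --turn '[[0,0,-0.178],[0,0,-0.178],[0,0,-0.178],[0,0,-0.178],[0,0,-0.178],[0,0,-0.178],[0,0,-0.178]]' --claw '[0.6,0.6,0.6,0.6,0.6,0.6,0.6]'

```text
clock: 3.75
tool_pos: [0.3814, 0.3181, 0.3997]
eef_rot: [0.073, 0.997, -0.0, -0.0]
contact_force: [0.2, -0.1, -0.0]
grip_width: 0.599
finger_force: 0.0
```

```bash
cat > look.py <<'E'
import sys
from h import *
s=sensors.get_obs(); print({k:np.round(s[k],4) for k in("clock","qpos","tool_pos","eef_rot","grip_width")})
p=optics.read_camera("wrist"); cv2.imwrite(f"pics/{sys.argv[1]}.png",p["frame"][:,:,::-1])
print("cam",np.round(-p["R"].T@p["t"],3), p["R"].round(2).tolist(), np.round(np.diag(p["K"])))
for t in ("crib_base","slat_a","rack","deck"):
    for r in optics.landmark_of(t,p)[:2]: print(t,round(r["score"],2),np.round(world(p,r["position"]),3))
    for r in optics.regions_of(t,p)[:2]:
        P=cloud(p,r["region"]); z=P[:,2]
        if len(P)>20:
            T=P[abs(z-np.percentile(z,80))<.004]
            print("  reg",round(r["score"],2),len(P),np.round(np.percentile(z,[5,50,80,95]),4),"top",rect(T))
E
python3 look.py w1
```

```text
{'clock': np.float64(3.75), 'qpos': array([ 6.0140e-01,  2.5960e-01,  1.7917e+00, -3.0000e-04,  1.0907e+00,
       -8.2380e-01]), 'tool_pos': array([0.3814, 0.3181, 0.3997]), 'eef_rot': array([ 7.270e-02,  9.974e-01, -2.000e-04, -1.000e-04]), 'grip_width': np.float64(0.5993)}
cam [0.309 0.329 0.369] [[0.14, 0.99, -0.0], [0.95, -0.14, 0.28], [0.28, -0.04, -0.96]] [304. 304.   1.]
crib_base 0.78 [ 0.474  0.254 -0.002]
  reg 0.62 2324 [0.0051 0.0136 0.0143 0.015 ] top (array([473.9, 258. ]), array([82.4, 90.1]), 6.6)
slat_a 0.74 [0.475 0.439 0.023]
slat_a 0.64 [0.463 0.355 0.029]
  reg 0.76 1489 [0.0181 0.0276 0.0283 0.029 ] top (array([473.5, 437.4]), array([22.4, 90.9]), 84.0)
  reg 0.58 273 [0.0017 0.0082 0.012  0.0133] top (array([468.8, 427.4]), array([17.2, 88.1]), 72.4)
rack 0.84 [0.469 0.354 0.002]
rack 0.65 [0.459 0.354 0.028]
  reg 0.59 1419 [0.0018 0.0043 0.0191 0.0208] top (array([464.2, 355.3]), array([95.2, 29.9]), 3.3)
  reg 0.53 2154 [0.0068 0.0136 0.0143 0.015 ] top (array([474.2, 258.5]), array([83., 89.]), 6.6)
deck 0.61 [0.458 0.353 0.029]
  reg 0.94 945 [0.0081 0.0474 0.0481 0.0488] top (array([460.9, 355.1]), array([89.7, 12.1]), 3.2)
```

View pics/w1.png

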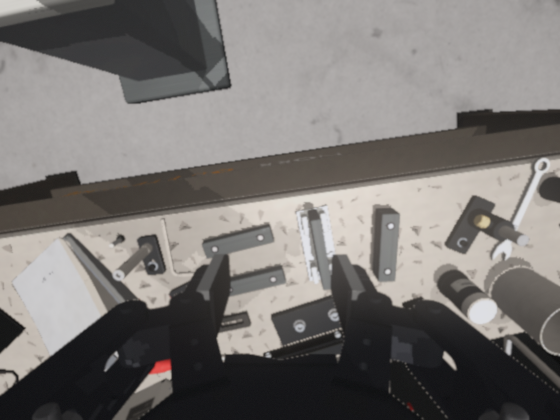

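```bash
python3 - <<'E'
from h import *
print(manip.finger_overhang,[a for a in dir(manip) if a[0]!='_'])
plan([((.4745,.4365,.26),down(173.3)),((.4745,.4365,.190),down(173.3))])
E
```

```text
0.1734 ['Unreachable', 'close_job', 'finger_overhang']
T [-0.306, 0.515, 0.559] W [0.0, 0.0, -0.0077] rows>= 4.1
T [0.0, 0.0, 0.28] W [0.0, 0.0, 0.0] rows>= 1.4
```

>>> carry_out --translation '[[-0.306,0.515,0.3],[-0.306,0.515,0.3],[-0.306,0.515,0.4],[-0.306,0.515,0.56],[-0.306,0.515,0.56],[-0.306,0.515,0.56],[-0.306,0.515,0.56]]' --turn '[[0,0,-0.008],[0,0,-0.008],[0,0,-0.008],[0,0,-0.008],[0,0,-0.008],[0,0,-0.008],[0,0,-0.008]]' --claw '[0.6,0.6,0.6,0.6,0.6,0.6,0.6]'

```text
clock: 4.9
tool_pos: [0.4746, 0.4365, 0.2614]
eef_rot: [0.058, 0.998, 0.0, 0.0]
contact_force: [0.6, 0.7, 1.0]
grip_width: 0.603
finger_force: 0.0
```

```bash
python3 look.py w2
```

```text
{'clock': np.float64(4.9), 'qpos': array([ 0.6715,  0.6824,  1.4979, -0.    ,  0.96  , -0.7836]), 'tool_pos': array([0.4746, 0.4365, 0.2614]), 'eef_rot': array([5.780e-02, 9.983e-01, 4.000e-04, 5.000e-04]), 'grip_width': np.float64(0.6026)}
cam [0.402 0.445 0.23 ] [[0.12, 0.99, 0.0], [0.95, -0.11, 0.28], [0.28, -0.03, -0.96]] [304. 304.   1.]
  reg 0.88 6337 [0.0047 0.0136 0.0142 0.0148] top (array([474.2, 257.4]), array([82.1, 92.5]), 6.8)
  reg 0.3 3834 [0.0263 0.0278 0.0283 0.0288] top (array([473.8, 438.2]), array([21.8, 90.7]), 84.1)
slat_a 0.81 [0.475 0.438 0.023]
  reg 0.93 3671 [0.0266 0.0278 0.0283 0.0288] top (array([473.8, 438.1]), array([21.7, 90.7]), 84.3)
  reg 0.51 72 [0.0014 0.0085 0.0127 0.0134] top (array([429. , 443.5]), array([15.8,  0.5]), 83.6)
rack 0.9 [ 0.469  0.354 -0.002]
  reg 0.68 2557 [0.0025 0.0044 0.0178 0.0201] top (array([459.7, 364.8]), array([90.2, 17.4]), 8.7)
  reg 0.43 48 [0.0013 0.0085 0.012  0.0131] top (array([429. , 443.5]), array([13. ,  0.4]), 84.4)
deck 0.91 [0.462 0.355 0.034]
  reg 0.72 5043 [0.0133 0.0435 0.0478 0.0485] top (array([460.5, 355.1]), array([88.6, 12.6]), 3.0)
```

View pics/w2.png

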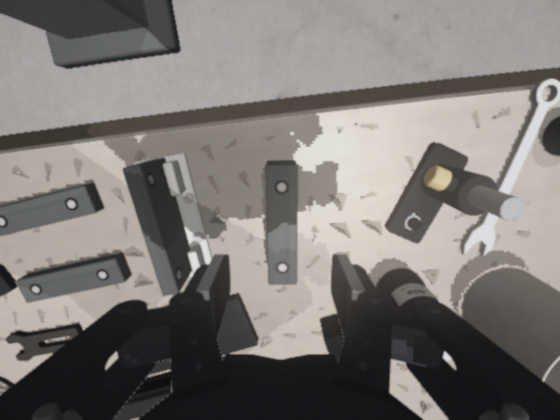

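>>> carry_out --translation '[[0,0.006,0.15],[0,0.006,0.22],[0,0.006,0.26],[0,0.006,0.284],[0,0.006,0.284],[0,0.006,0.284],[0,0.006,0.284],[0,0.006,0.284],[0,0.006,0.284]]' --turn '[[0,0,-0.003],[0,0,-0.003],[0,0,-0.003],[0,0,-0.003],[0,0,-0.003],[0,0,-0.003],[0,0,-0.003],[0,0,-0.003],[0,0,-0.003]]' --claw '[0.6,0.6,0.6,0.6,0.6,0.15,0.15,0.15,0.15]' --force 50

```text
clock: 6.25
tool_pos: [0.475, 0.4384, 0.1899]
eef_rot: [0.053, 0.999, 0.001, 0.001]
contact_force: [0.1, -0.2, 6.1]
grip_width: 0.242
finger_force: 49.8
```

>>> carry_out --translation '[[0,0,0],[0,0,0],[0,0,-0.1],[0,0,-0.28],[0,0,-0.28],[0,0,-0.28]]' --turn '[[0,0,0],[0,0,0],[0,0,0],[0,0,0],[0,0,0],[0,0,0]]' --claw '[0.15,0.15,0.15,0.15,0.15,0.15]'

```text
clock: 6.85
tool_pos: [0.4747, 0.4382, 0.2596]
eef_rot: [0.053, 0.999, 0.001, 0.001]
contact_force: [-0.6, -0.3, -1.6]
grip_width: 0.244
finger_force: 49.4
```

```bash
python3 look.py w3|grep -A3 -E "slat|tool"
```

```text
{'clock': np.float64(6.85), 'qpos': array([ 0.6733,  0.6866,  1.495 , -0.    ,  0.9581, -0.7913]), 'tool_pos': array([0.4747, 0.4382, 0.2596]), 'eef_rot': array([5.300e-02, 9.986e-01, 6.000e-04, 7.000e-04]), 'grip_width': np.float64(0.2438)}
cam [0.402 0.446 0.229] [[0.11, 0.99, 0.0], [0.95, -0.1, 0.28], [0.28, -0.03, -0.96]] [304. 304.   1.]
  reg 0.59 6232 [0.0051 0.0136 0.0142 0.0147] top (array([473.9, 257.8]), array([82.3, 91.3]), 6.2)
slat_a 0.84 [0.477 0.442 0.094]
  reg 0.92 7641 [0.0964 0.0975 0.098  0.0985] top (array([473.8, 438.8]), array([22.1, 91. ]), 83.9)
  reg 0.62 642 [0.0011 0.0136 0.0143 0.0149] top (array([435.2, 442. ]), array([21.4, 13.1]), 84.7)
rack 0.77 [ 0.473  0.353 -0.   ]
```

View pics/w3.png

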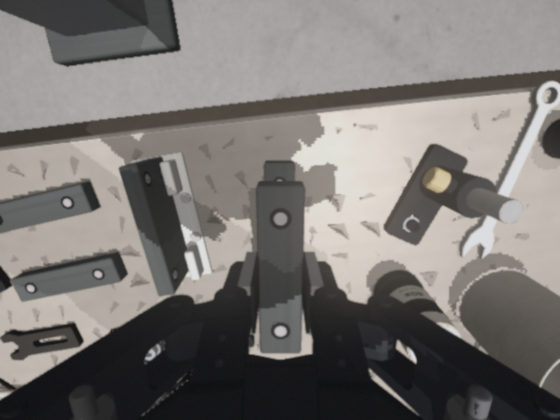

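```bash
python3 - <<'E'
from h import *
Q=down(186.5)
plan([((.476,.32,.26),down(179)),((.4782,.2274,.26),Q),((.4782,.2274,.191),Q)])
E
```

```text
T [-0.055, -0.469, -0.007] W [-0.0001, -0.0002, -0.0282] rows>= 2.4
T [-0.015, -0.37, 0.0] W [0.0, 0.0, -0.0417] rows>= 1.9
T [0.0, 0.0, 0.276] W [0.0, 0.0, 0.0] rows>= 1.4
```

>>> carry_out --translation '[[-0.025,-0.2,-0.007],[-0.055,-0.469,-0.007],[-0.055,-0.469,-0.007],[-0.055,-0.469,-0.007]]' --turn '[[0,0,-0.028],[0,0,-0.028],[0,0,-0.028],[0,0,-0.028]]' --claw '[0.15,0.15,0.15,0.15]'

```text
clock: 7.7
tool_pos: [0.4762, 0.3182, 0.2606]
eef_rot: [0.01, 1.0, -0.0, -0.0]
contact_force: [0.9, 0.5, -1.5]
grip_width: 0.243
finger_force: 49.6
```

>>> carry_out --translation '[[-0.008,-0.18,0],[-0.015,-0.3,0],[-0.015,-0.37,0],[-0.015,-0.37,0],[-0.015,-0.37,0]]' --turn '[[0,0,-0.042],[0,0,-0.042],[0,0,-0.042],[0,0,-0.042],[0,0,-0.042]]' --claw '[0.15,0.15,0.15,0.15,0.15]'

```text
clock: 8.2
tool_pos: [0.4784, 0.2285, 0.2606]
eef_rot: [-0.057, 0.998, 0.0, 0.0]
contact_force: [0.4, 0.5, -0.9]
grip_width: 0.241
finger_force: 49.7
```

```bash
python3 look.py w4|grep -A3 -E "slat|tool|crib"
```

```text
-1.3269e+00]), 'tool_pos': array([0.4784, 0.2285, 0.2606]), 'eef_rot': array([-5.670e-02,  9.984e-01,  3.000e-04,  4.000e-04]), 'grip_width': np.float64(0.2411)}
cam [0.406 0.221 0.23 ] [[-0.11, 0.99, 0.0], [0.95, 0.11, 0.28], [0.28, 0.03, -0.96]] [304. 304.   1.]
  reg 0.74 4746 [0.0062 0.0137 0.0143 0.0148] top (array([473.9, 257.5]), array([81.5, 89.4]), 6.7)
slat_a 0.74 [0.473 0.437 0.01 ]
slat_a 0.74 [0.479 0.234 0.094]
  reg 0.89 7745 [0.0973 0.0985 0.099  0.0995] top (array([477.1, 228.9]), array([90.6, 22.1]), 6.6)
  reg 0.57 3618 [0.002  0.0131 0.0139 0.0146] top (array([473.3, 437.3]), array([24.1, 89. ]), 83.7)
rack 0.88 [0.47  0.352 0.   ]
```

>>> carry_out --translation '[[0,-0.004,0.15],[0,-0.004,0.22],[0,-0.004,0.26],[0,-0.004,0.28],[0,-0.004,0.28],[0,-0.004,0.28],[0,-0.004,0.28],[0,-0.004,0.28]]' --turn '[[0,0,0],[0,0,0],[0,0,0],[0,0,0],[0,0,0],[0,0,0],[0,0,0],[0,0,0]]' --claw '[0.15,0.15,0.15,0.15,0.15,0.15,0.4,0.4]'

```text
clock: 9.45
tool_pos: [0.4784, 0.2266, 0.191]
eef_rot: [-0.057, 0.998, 0.0, 0.001]
contact_force: [-0.2, 0.0, 0.2]
grip_width: 0.402
finger_force: 0.0
```

>>> carry_out --translation '[[0,0,0],[0,0,-0.05],[0,0,-0.2],[0,0,-0.28],[0,0,-0.28],[0,0,-0.28]]' --turn '[[0,0,0],[0,0,0],[0,0,0],[0,0,0],[0,0,0],[0,0,0]]' --claw '[0.4,0.4,0.4,0.4,0.4,0.4]'

```text
clock: 10.05
tool_pos: [0.478, 0.2265, 0.2609]
eef_rot: [-0.057, 0.998, 0.0, 0.0]
contact_force: [0.3, -0.4, 0.3]
grip_width: 0.391
finger_force: 0.0
```

```bash
python3 look.py w5|grep -A3 -E "slat|tool|crib"; python3 - <<'E'
from h import *
plan([((.476,.33,.26),down(180)),((.4745,.438,.26),down(173.9)),((.4745,.438,.1765),down(173.9))])
E
```

```text
{'clock': np.float64(10.05), 'qpos': array([ 0.3545,  0.5103,  1.8218, -0.    ,  0.8085, -1.3301]), 'tool_pos': array([0.478 , 0.2265, 0.2609]), 'eef_rot': array([-5.690e-02,  9.984e-01,  1.000e-04,  5.000e-04]), 'grip_width': np.float64(0.391)}
cam [0.406 0.219 0.23 ] [[-0.11, 0.99, 0.0], [0.95, 0.11, 0.28], [0.28, 0.03, -0.96]] [304. 304.   1.]
  reg 0.64 4823 [0.0058 0.0136 0.0143 0.0148] top (array([474.1, 257.3]), array([82.2, 88.3]), 6.6)
slat_a 0.8 [0.48  0.228 0.022]
slat_a 0.78 [0.478 0.437 0.012]
  reg 0.84 3485 [0.0021 0.0131 0.014  0.0146] top (array([473.6, 437.3]), array([24.5, 88.9]), 84.7)
  reg 0.58 3682 [0.0266 0.0278 0.0283 0.0288] top (array([477.2, 227.2]), array([90.2, 22. ]), 6.6)
rack 0.76 [0.471 0.356 0.002]
T [-0.039, 0.412, 0.0] W [-0.0001, -0.0002, 0.0362] rows>= 2.1
T [0.006, 0.432, 0.0] W [0.0, 0.0, 0.0339] rows>= 2.2
T [0.0, 0.0, 0.334] W [0.0, 0.0, 0.0] rows>= 1.7
```

>>> carry_out --translation '[[-0.02,0.2,0],[-0.039,0.412,0],[-0.039,0.412,0],[-0.039,0.412,0]]' --turn '[[0,0,0.036],[0,0,0.036],[0,0,0.036],[0,0,0.036]]' --claw '[0.55,0.55,0.55,0.55]'

```text
clock: 10.9
tool_pos: [0.4757, 0.3308, 0.2601]
eef_rot: [-0.001, 1.0, -0.0, -0.0]
contact_force: [0.1, 0.4, -0.1]
grip_width: 0.552
finger_force: 0.0
```

>>> carry_out --translation '[[0.003,0.2,0],[0.006,0.38,0],[0.006,0.432,0],[0.006,0.432,0],[0.006,0.432,0]]' --turn '[[0,0,0.034],[0,0,0.034],[0,0,0.034],[0,0,0.034],[0,0,0.034]]' --claw '[0.55,0.55,0.55,0.55,0.55]'

```text
clock: 11.4
tool_pos: [0.4748, 0.4365, 0.26]
eef_rot: [0.053, 0.999, -0.001, -0.0]
contact_force: [-0.2, -0.3, -0.8]
grip_width: 0.55
finger_force: 0.0
```

>>> carry_out --translation '[[0,0,0.15],[0,0,0.26],[0,0,0.31],[0,0,0.334],[0,0,0.334],[0,0,0.334],[0,0,0.334],[0,0,0.334],[0,0,0.334],[0,0,0.334]]' --turn '[[0,0,0],[0,0,0],[0,0,0],[0,0,0],[0,0,0],[0,0,0],[0,0,0],[0,0,0],[0,0,0],[0,0,0]]' --claw '[0.55,0.55,0.55,0.55,0.55,0.15,0.15,0.15,0.15,0.15]'

```text
clock: 12.4
tool_pos: [0.4749, 0.4382, 0.1785]
eef_rot: [0.053, 0.999, 0.001, 0.001]
contact_force: [0.4, -1.9, 5.8]
grip_width: 0.238
finger_force: 49.7
```

>>> carry_out --translation '[[0,0,0],[0,0,-0.1],[0,0,-0.28],[0,0,-0.334],[0,0,-0.334],[0,0,-0.334]]' --turn '[[0,0,0],[0,0,0],[0,0,0],[0,0,0],[0,0,0],[0,0,0]]' --claw '[0.15,0.15,0.15,0.15,0.15,0.15]'

```text
clock: 13.0
tool_pos: [0.4742, 0.4377, 0.2595]
eef_rot: [0.053, 0.999, -0.0, -0.0]
contact_force: [1.5, 0.1, -2.4]
grip_width: 0.242
finger_force: 49.5
```

```bash
python3 look.py w6|grep -A3 -E "slat|tool|crib"; python3 - <<'E'
from h import *
plan([((.473,.36,.26),down(180)),((.4715,.287,.26),down(186.5))])
E
```

```text
-7.9140e-01]), 'tool_pos': array([0.4742, 0.4377, 0.2595]), 'eef_rot': array([ 5.300e-02,  9.986e-01, -4.000e-04, -5.000e-04]), 'grip_width': np.float64(0.2418)}
cam [0.402 0.446 0.229] [[0.11, 0.99, -0.0], [0.95, -0.1, 0.28], [0.28, -0.03, -0.96]] [304. 304.   1.]
  reg 0.57 5193 [0.005  0.0136 0.0142 0.0147] top (array([472.6, 269.5]), array([82.1, 68.1]), 6.1)
slat_a 0.89 [0.479 0.229 0.023]
slat_a 0.64 [0.475 0.435 0.091]
  reg 0.9 7511 [0.0934 0.0947 0.0952 0.0957] top (array([472.8, 438. ]), array([22. , 90.8]), 84.0)
  reg 0.78 2990 [0.0149 0.0263 0.0279 0.0286] top (array([486. , 228.9]), array([71.4, 23.6]), 6.1)
rack 0.59 [0.468 0.353 0.003]
T [-0.027, -0.311, 0.0] W [-0.0001, -0.0001, -0.0338] rows>= 1.6
T [0.006, -0.292, 0.0] W [0.0, 0.0, -0.0361] rows>= 1.5
```

>>> carry_out --translation '[[-0.013,-0.17,0],[-0.027,-0.311,0],[-0.027,-0.311,0],[-0.027,-0.311,0]]' --turn '[[0,0,-0.034],[0,0,-0.034],[0,0,-0.034],[0,0,-0.034]]' --claw '[0.15,0.15,0.15,0.15]'

```text
clock: 13.85
tool_pos: [0.4733, 0.3596, 0.2607]
eef_rot: [0.0, 1.0, 0.0, 0.0]
contact_force: [0.5, 0.7, -2.2]
grip_width: 0.236
finger_force: 49.8
```

>>> carry_out --translation '[[0.003,-0.17,0],[0.006,-0.292,0],[0.006,-0.292,0],[0.006,-0.292,0],[0.006,-0.292,0]]' --turn '[[0,0,-0.036],[0,0,-0.036],[0,0,-0.036],[0,0,-0.036],[0,0,-0.036]]' --claw '[0.15,0.15,0.15,0.15,0.15]'

```text
clock: 14.35
tool_pos: [0.4718, 0.2881, 0.2606]
eef_rot: [-0.057, 0.998, 0.0, 0.0]
contact_force: [-0.0, 0.5, -2.1]
grip_width: 0.238
finger_force: 50.0
```

```bash
python3 look.py w7|grep -A3 -E "slat|tool|crib"
```

```text
-1.2214e+00]), 'tool_pos': array([0.4718, 0.2881, 0.2606]), 'eef_rot': array([-5.720e-02,  9.984e-01,  3.000e-04,  4.000e-04]), 'grip_width': np.float64(0.238)}
cam [0.4  0.28 0.23] [[-0.11, 0.99, 0.0], [0.95, 0.11, 0.28], [0.28, 0.03, -0.96]] [304. 304.   1.]
crib_base 0.39 [0.462 0.353 0.028]
  reg 0.88 2940 [0.0059 0.0136 0.0143 0.0148] top (array([472.5, 269.8]), array([82.1, 64. ]), 6.0)
slat_a 0.95 [0.481 0.231 0.024]
slat_a 0.57 [0.47  0.287 0.09 ]
  reg 0.66 7438 [0.0946 0.0958 0.0963 0.0968] top (array([470.4, 288.5]), array([90.6, 22. ]), 6.6)
  reg 0.65 4280 [0.0188 0.0277 0.0283 0.0288] top (array([477. , 227.2]), array([90.3, 22.4]), 6.3)
rack 0.61 [ 0.473  0.355 -0.001]
```

>>> carry_out --translation '[[0,-0.005,0.15],[0,-0.005,0.22],[0,-0.005,0.255],[0,-0.005,0.271],[0,-0.005,0.271],[0,-0.005,0.271],[0,-0.005,0.271],[0,-0.005,0.271]]' --turn '[[0,0,0],[0,0,0],[0,0,0],[0,0,0],[0,0,0],[0,0,0],[0,0,0],[0,0,0]]' --claw '[0.15,0.15,0.15,0.15,0.15,0.15,0.4,0.4]'

```text
clock: 15.6
tool_pos: [0.4719, 0.2858, 0.1933]
eef_rot: [-0.057, 0.998, 0.0, 0.001]
contact_force: [-0.1, 0.1, 0.3]
grip_width: 0.4
finger_force: 0.0
```

>>> carry_out --translation '[[0,0,0],[0,0,-0.05],[0,0,-0.2],[0,0,-0.3],[0,0,-0.3],[0,0,-0.3]]' --turn '[[0,0,0],[0,0,0],[0,0,0],[0,0,0],[0,0,0],[0,0,0]]' --claw '[0.4,0.4,0.4,0.4,0.4,0.4]'

```text
clock: 16.2
tool_pos: [0.4717, 0.2857, 0.2685]
eef_rot: [-0.057, 0.998, 0.0, 0.001]
contact_force: [-0.5, -0.1, -0.6]
grip_width: 0.401
finger_force: 0.0
```

```bash
python3 look.py w8|grep -A3 -E "slat|tool|crib|deck"; python3 - <<'E'
from h import *
# kinematic fit: (r,z) from logged states
from scipy.optimize import least_squares
D=[((.351,1.652,1.139),(.159,-.5265,.4045)),((.2596,1.7917,1.0907),(.3814,.3181,.3997)),((.6824,1.4979,.96),(.4746,.4365,.2614)),((.5103,1.8218,.8085),(.478,.2265,.2609))]
s=sensors.get_obs();D.append((s["qpos"][[1,2,4]],s["tool_pos"]))
def f(x):
    a,h,L,M,e,d=x; o=[]
    for (q2,q3,q5),p in D:
        t=q2+q3;u=t+q5
        o+=[a+L*np.sin(q2)+M*np.sin(t)+e*np.cos(t)+d*np.sin(u)-np.hypot(p[0],p[1]), h+L*np.cos(q2)+M*np.cos(t)-e*np.sin(t)+d*np.cos(u)-p[2]]
    return o
for g in ([0,.2,.4,.4,0,.1],[.1,.3,.5,.4,.05,.1]):
    r=least_squares(f,g); print(r.x.round(3),np.abs(r.fun).max())
print(s["qpos"].round(3))
E
```

```text
{'clock': np.float64(16.2), 'qpos': array([ 0.4602,  0.5309,  1.7588,  0.    ,  0.8506, -1.2243]), 'tool_pos': array([0.4717, 0.2857, 0.2685]), 'eef_rot': array([-5.680e-02,  9.984e-01,  3.000e-04,  6.000e-04]), 'grip_width': np.float64(0.4006)}
cam [0.399 0.278 0.237] [[-0.11, 0.99, 0.0], [0.95, 0.11, 0.28], [0.28, 0.03, -0.96]] [304. 304.   1.]
  reg 0.89 2968 [0.0056 0.0136 0.0143 0.0148] top (array([472.7, 270. ]), array([81.8, 65.2]), 6.4)
  reg 0.64 2263 [0.0025 0.0042 0.0186 0.0202] top (array([463.4, 344.2]), array([19. , 95.7]), 87.1)
slat_a 0.82 [0.47  0.286 0.022]
slat_a 0.8 [0.48  0.229 0.024]
  reg 0.8 3572 [0.0264 0.0277 0.0283 0.0289] top (array([470.4, 286.4]), array([89.5, 22. ]), 6.6)
  reg 0.75 3812 [0.0209 0.0277 0.0283 0.0288] top (array([477., 227.]), array([89.7, 22.7]), 6.3)
rack 0.89 [ 0.468  0.356 -0.   ]
--
deck 0.9 [0.46  0.355 0.028]
deck 0.54 [ 0.568  0.217 -0.002]
  reg 0.73 913 [0.0016 0.004  0.0047 0.0054] top (array([446.9, 163.2]), array([86.1, 27.9]), 15.6)
[0.002 0.214 0.486 0.438 0.04  0.046] 9.37287861819125e-05
[0.002 0.214 0.486 0.438 0.04  0.046] 9.372935438173302e-05
[ 0.46   0.533  1.759 -0.     0.85  -1.224]
```

```bash
python3 - <<'E'
from h import *
for n in ("top","wrist"):
    p=optics.read_camera(n); P=cloud(p,np.ones(p["depth"].shape,bool))
    m=(P[:,2]>.045)&(P[:,2]<.12)&(P[:,0]>.33)&(P[:,0]<.6)&(P[:,1]>.0)&(P[:,1]<.62)
    if n=="wrist": m&=(P[:,1]<.21)
    # cluster on 15mm grid
    g=np.zeros((24,44),np.uint8); Q=P[m]; i=((Q[:,0]-.3)/.0125).astype(int); j=(Q[:,1]/.0145).astype(int); g[i,j]=1
    k,l=cv2.connectedComponents(g)
    for c in range(1,k):
        S=Q[l[i,j]==c]
        if len(S)>4: print(n,len(S),S.min(0).round(3),S.max(0).round(3))
M=down(94.5); E=down(3.1)
plan([((.466,.32,.30),M),((.4607,.3551,.28),E),((.4607,.3551,.2075),E)])
E
```

```text
top 1008 [0.448 0.    0.045] [0.599 0.118 0.12 ]
top 19 [0.433 0.129 0.05 ] [0.445 0.141 0.09 ]
top 73 [0.441 0.528 0.045] [0.471 0.565 0.089]
top 12 [0.5   0.181 0.049] [0.513 0.191 0.063]
top 125 [0.534 0.506 0.045] [0.569 0.546 0.084]
top 102 [0.542 0.582 0.046] [0.598 0.62  0.092]
wrist 1451 [0.429 0.135 0.045] [0.442 0.146 0.086]
wrist 2498 [0.491 0.095 0.045] [0.554 0.123 0.073]
wrist 484 [0.496 0.181 0.045] [0.509 0.194 0.061]
T [0.007, 0.139, -0.13] W [-0.0001, -0.0, 0.5112] rows>= 10.7
T [0.142, -0.01, 0.08] W [0.0, 0.0, 0.5078] rows>= 10.6
T [0.0, 0.0, 0.29] W [0.0, 0.0, 0.0] rows>= 1.5
```

>>> carry_out --translation '[[0.007,0.139,-0.13],[0.007,0.139,-0.13],[0.007,0.139,-0.13],[0.007,0.139,-0.13],[0.007,0.139,-0.13],[0.007,0.139,-0.13],[0.007,0.139,-0.13],[0.007,0.139,-0.13],[0.007,0.139,-0.13],[0.007,0.139,-0.13]]' --turn '[[0,0,0.511],[0,0,0.511],[0,0,0.511],[0,0,0.511],[0,0,0.511],[0,0,0.511],[0,0,0.511],[0,0,0.511],[0,0,0.511],[0,0,0.511]]' --claw '[0.4,0.4,0.4,0.4,0.4,0.4,0.4,0.4,0.4,0.4]'

```text
clock: 17.75
tool_pos: [0.466, 0.32, 0.3001]
eef_rot: [0.641, 0.767, -0.0, -0.0]
contact_force: [-0.2, 0.0, -0.1]
grip_width: 0.397
finger_force: 0.0
```

```bash
python3 - <<'E'
from h import *
plan([((.4607,.3551,.28),down(3.1))])
E
```

```text
T [0.142, 0.004, 0.081] W [-0.0, 0.0, 0.5396] rows>= 11.3
```

>>> carry_out --translation '[[0.142,0.004,0.081],[0.142,0.004,0.081],[0.142,0.004,0.081],[0.142,0.004,0.081],[0.142,0.004,0.081],[0.142,0.004,0.081],[0.142,0.004,0.081],[0.142,0.004,0.081],[0.142,0.004,0.081],[0.142,0.004,0.081]]' --turn '[[0,0,0.54],[0,0,0.54],[0,0,0.54],[0,0,0.54],[0,0,0.54],[0,0,0.54],[0,0,0.54],[0,0,0.54],[0,0,0.54],[0,0,0.54]]' --claw '[0.4,0.4,0.4,0.4,0.4,0.4,0.4,0.4,0.4,0.4]'

```text
clock: 18.75
tool_pos: [0.4605, 0.3551, 0.2799]
eef_rot: [0.992, 0.124, -0.0, 0.0]
contact_force: [-0.7, -0.0, 0.1]
grip_width: 0.4
finger_force: 0.0
```

```bash
python3 look.py w9|grep -A3 -E "slat|tool|crib|deck"; python3 - <<'E'
from h import *
plan([((.4607,.3551,.2075),down(3.1))])
E
```

```text
{'clock': np.float64(18.75), 'qpos': array([0.5769, 0.5594, 1.6708, 0.    , 0.9116, 1.8985]), 'tool_pos': array([0.4605, 0.3551, 0.2799]), 'eef_rot': array([ 0.9923,  0.1243, -0.    ,  0.    ]), 'grip_width': np.float64(0.4002)}
cam [0.529 0.373 0.249] [[0.25, -0.97, -0.0], [-0.93, -0.24, 0.28], [-0.27, -0.07, -0.96]] [304. 304.   1.]
  reg 0.64 2789 [0.0055 0.0136 0.0143 0.0148] top (array([473. , 269.6]), array([82.2, 66.7]), 6.6)
slat_a 0.58 [0.566 0.211 0.002]
slat_a 0.57 [0.48  0.229 0.028]
  reg 0.75 3852 [0.0167 0.0275 0.0282 0.0288] top (array([477.6, 227.1]), array([89.8, 23.8]), 6.9)
  reg 0.64 3524 [0.019  0.0277 0.0283 0.0289] top (array([470.7, 286.5]), array([90.1, 22.6]), 6.6)
rack 0.71 [0.47  0.354 0.002]
T [0.001, 0.0, 0.29] W [-0.0, 0.0, 0.0645] rows>= 1.4
```

>>> carry_out --translation '[[0.001,0,0.05],[0.001,0,0.15],[0.001,0,0.24],[0.001,0,0.29],[0.001,0,0.29],[0.001,0,0.29],[0.001,0,0.29],[0.001,0,0.29],[0.001,0,0.29],[0.001,0,0.29]]' --turn '[[0,0,0.0645],[0,0,0.0645],[0,0,0.0645],[0,0,0.0645],[0,0,0.0645],[0,0,0.0645],[0,0,0.0645],[0,0,0.0645],[0,0,0.0645],[0,0,0.0645]]' --claw '[0.4,0.4,0.4,0.4,0.4,0.05,0.05,0.05,0.05,0.05]' --force 80

```text
clock: 20.2
tool_pos: [0.4611, 0.3554, 0.2086]
eef_rot: [1.0, 0.026, 0.001, -0.001]
contact_force: [-1.3, -1.8, 7.0]
grip_width: 0.114
finger_force: 80.0
```

>>> carry_out --translation '[[0,0,0],[0,0,0],[0,0,-0.05],[0,0,-0.2],[0,0,-0.4],[0,0,-0.5],[0,0,-0.5],[0,0,-0.5]]' --turn '[[0,0,0],[0,0,0],[0,0,0],[0,0,0],[0,0,0],[0,0,0],[0,0,0],[0,0,0]]' --claw '[0.05,0.05,0.05,0.05,0.05,0.05,0.05,0.05]'

```text
clock: 21.0
tool_pos: [0.4605, 0.355, 0.3325]
eef_rot: [1.0, 0.026, 0.0, 0.0]
contact_force: [-0.4, 0.3, -3.8]
grip_width: 0.118
finger_force: 78.9
```

```bash
python3 look.py w10|grep -A3 -E "slat|tool|crib|deck"
```

```text
2.0948e+00]), 'tool_pos': array([0.4605, 0.355 , 0.3325]), 'eef_rot': array([0.9997, 0.0264, 0.    , 0.    ]), 'grip_width': np.float64(0.1183)}
cam [0.531 0.359 0.301] [[0.05, -1.0, -0.0], [-0.96, -0.05, 0.28], [-0.28, -0.01, -0.96]] [304. 304.   1.]
  reg 0.69 2069 [0.0064 0.0136 0.0142 0.0149] top (array([473.2, 269.6]), array([82.1, 65.1]), 6.7)
slat_a 0.81 [0.47  0.284 0.024]
slat_a 0.55 [0.479 0.23  0.025]
  reg 0.69 2338 [0.0231 0.0277 0.0284 0.029 ] top (array([470.8, 286.5]), array([90.3, 21.9]), 6.3)
  reg 0.62 2776 [0.0167 0.0275 0.0282 0.0289] top (array([477.5, 227. ]), array([90.3, 23.1]), 6.2)
rack 0.67 [ 0.475  0.352 -0.001]
--
deck 0.56 [0.462 0.358 0.157]
```

View pics/w10.png

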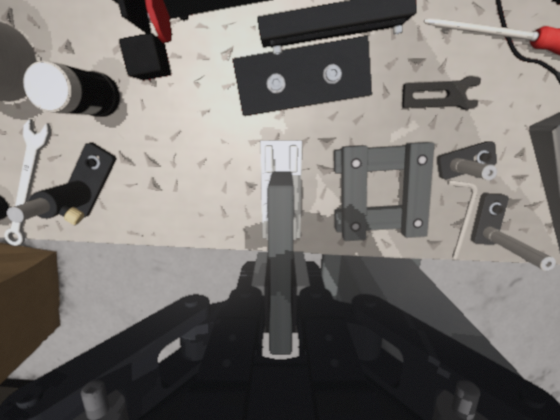

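```bash
python3 - <<'E'
from h import *
plan([((.40,.26,.42),down(3,35))])
E
```

```text
T [-0.263, 0.368, -0.352] W [0.1946, 0.0002, 0.0] rows>= 4.1
```

>>> carry_out --translation '[[-0.06,0.09,-0.352],[-0.12,0.18,-0.352],[-0.18,0.26,-0.352],[-0.263,0.368,-0.352],[-0.263,0.368,-0.352],[-0.263,0.368,-0.352],[-0.263,0.368,-0.352]]' --turn '[[0,0,0],[0.05,0,0],[0.1,0,0],[0.195,0,0],[0.195,0,0],[0.195,0,0],[0.195,0,0]]' --claw '[0.05,0.05,0.05,0.05,0.05,0.05,0.05]'

```text
clock: 22.15
tool_pos: [0.4002, 0.2597, 0.4203]
eef_rot: [0.954, 0.025, -0.008, -0.299]
contact_force: [0.1, -0.1, -2.9]
grip_width: 0.111
finger_force: 79.3
```

```bash
cat > kin.py <<'E'
from h import *
from scipy.optimize import least_squares
a,L,M,e=.002,.486,.438,.04
def fk(q,h,d):
    y=lambda t:Ro.from_euler('y',t); z=lambda t:Ro.from_euler('z',t)
    R1=z(q[0])*y(q[1]); R2=R1*y(q[2]); R=R2*z(q[3])*y(q[4])*z(q[5]+np.pi/2*0)
    p=np.array([0,0,h])+z(q[0]).apply([a,0,0])+R1.apply([0,0,L])+R2.apply([e,0,M])+R.apply([0,0,d])
    return p,R*Ro.from_euler('z',OFF)
OFF=-np.pi/2
def ik(P,Q,q0,h,d):
    def f(q):
        p,R=fk(q,h,d); return np.r_[(p-P)*5,(R.inv()*Q).as_rotvec()]
    r=least_squares(f,q0); return r.x,np.abs(r.fun).max()
E
python3 - <<'E'
import kin; from kin import *
s=sensors.get_obs(); q=s["qpos"]; print(q.round(3),s["tool_pos"].round(4))
Q=Ro.from_quat(s["eef_rot"])
for kin.OFF in (np.pi/2,-np.pi/2,0,np.pi): print((fk(q,.268,.1)[1].inv()*Q).magnitude().round(3),end=" ")
kin.OFF=0
for d in np.arange(.03,.2,.01): print(round(d,2),np.linalg.norm(fk(q,.168+d,d)[0]-s["tool_pos"]).round(4),end="; ")
E
```

```text
[0.373 0.174 1.89  0.705 0.992 1.519] [0.4002 0.2597 0.4203]Traceback (most recent call last):
  File "<stdin>", line 4, in <module>
AttributeError: 'float' object has no attribute 'round'
```

```bash
python3 - <<'E'
import kin; from kin import *
s=sensors.get_obs(); q=s["qpos"]; P0=np.array(s["tool_pos"])
Q=Ro.from_quat(s["eef_rot"])
m=[]
for o in (np.pi/2,-np.pi/2,0,np.pi): kin.OFF=o; m.append(((fk(q,.268,.1)[1].inv()*Q).magnitude(),o))
print(m); kin.OFF=min(m)[1]
ds=np.arange(.03,.25,.002); er=[np.linalg.norm(fk(q,.168+d,d)[0]-P0) for d in ds]; d=ds[np.argmin(er)]; print("d",d,min(er)); h=.168+d
def deckpose(th,yaw=-83.5,up=0,fwd=0,c=(.474,.2573)):
    u=np.array([np.cos(np.radians(6.5)),np.sin(np.radians(6.5))]); t=np.radians(th)
    C=np.r_[np.array(c)+u*fwd,.0283+.022*np.sin(t)+.006*np.cos(t)+up]
    R=down(yaw,90-th); return C-R.apply([0,0,.1814]),R
wps=[((.36,.26,.42),down(3,65)),((.33,.25,.38),down(-40,65)),((.31,.24,.32),down(-83.5,65)),deckpose(25,up=.06),deckpose(25),deckpose(15)]
qq=q
for P,R in wps:
    qq,r=ik(np.array(P),R,qq,h,d); print(np.round(P,3),qq.round(2),"res",round(r,4))
plan(wps)
E
```

```text
[(2.9838065200468825e-16, 1.5707963267948966), (3.1415926535897927, -1.5707963267948966), (1.5707963267948966, 0), (1.5707963267948968, 3.141592653589793)]
d 0.16000000000000011 0.021263243280070537
[0.36 0.26 0.42] [0.3  0.17 2.13 1.38 1.11 0.95] res 0.0
[0.33 0.25 0.38] [0.53 0.06 2.4  2.49 0.52 0.44] res 0.0
[0.31 0.24 0.32] [ 0.93  0.25  2.44  4.2   0.86 -0.44] res 0.0
[0.311 0.239 0.18 ] [0.93 0.75 2.43 3.94 1.16 0.03] res 0.0
[0.311 0.239 0.12 ] [0.93 0.95 2.38 3.9  1.26 0.14] res 0.0
[0.3   0.237 0.087] [0.98 1.14 2.33 3.97 1.53 0.25] res 0.0
T [-0.161, -0.007, 0.007] W [0.1674, 0.0001, 0.0] rows>= 3.5
T [-0.122, 0.159, 0.037] W [0.0, 0.2165, 0.101] rows>= 5.0
T [-0.036, 0.252, 0.027] W [-0.0, 0.219, 0.1021] rows>= 5.1
T [0.006, 0.508, 0.239] W [0.0, 0.0, 0.0] rows>= 2.8
T [0.0, 0.218, 0.101] W [0.0, 0.0, 0.0] rows>= 1.2
T [-0.0, 0.138, 0.017] W [0.0556, 0.0, 0.0] rows>= 1.2
```

```bash
cat > kin.py <<'E'
from h import *
from scipy.optimize import least_squares
D=[((.6014,.2596,1.7917,0,1.0907,-.8238),(.3814,.3181,.3997)),((.6715,.6824,1.4979,0,.96,-.7836),(.4746,.4365,.2614)),((.3545,.5103,1.8218,0,.8085,-1.3301),(.478,.2265,.2609)),((-1.363,.351,1.652,0,1.139,-.085),(.159,-.5265,.4045)),((.5769,.5594,1.6708,0,.9116,1.8985),(.4605,.3551,.2799)),((.373,.174,1.89,.705,.992,1.519),(.4002,.2597,.4203))]
def fk(q,x):
    a,h,L,M,e,d,b=x
    y=lambda t:Ro.from_euler('y',t); z=lambda t:Ro.from_euler('z',t)
    R1=z(q[0])*y(q[1]); R2=R1*y(q[2]); R=R2*z(q[3])*y(q[4])*z(q[5]+np.pi/2)
    return np.array([0,0,h])+z(q[0]).apply([a,b,0])+R1.apply([0,0,L])+R2.apply([e,0,M])+R.apply([0,0,d]),R
def fit(D):
    f=lambda x:np.concatenate([fk(q,x)[0]-p for q,p in D])
    return least_squares(f,[0,.27,.48,.44,.0,.1,.05])
def ik(P,Q,q0,x):
    def f(q):
        p,R=fk(q,x); return np.r_[(p-P)*5,(R.inv()*Q).as_rotvec()]
    r=least_squares(f,q0); return r.x,np.abs(r.fun).max()
def deckpose(th,yaw=-83.5,up=0,fwd=0,c=(.474,.2573)):
    u=np.array([np.cos(np.radians(6.5)),np.sin(np.radians(6.5))]); t=np.radians(th)
    C=np.r_[np.array(c)+u*fwd,.0283+.022*np.sin(t)+.006*np.cos(t)+up]
    R=down(yaw,90-th); return C-R.apply([0,0,.1814]),R
E
python3 - <<'E'
from kin import *
r=fit(D); x=r.x; print(x.round(4),np.abs(r.fun).max())
q=sensors.get_obs()["qpos"]
wps=[((.36,.26,.42),down(3,65)),((.345,.255,.40),down(-20,65)),((.33,.25,.38),down(-40,65)),((.32,.245,.35),down(-62,65)),((.31,.24,.32),down(-83.5,65)),deckpose(25,up=.06),deckpose(25),deckpose(15),deckpose(35)]
for P,R in wps:
    q,res=ik(np.array(P),R,q,x); print(np.round(P,3),q.round(2),"res",round(res,4))
E
```

```text
[0.     0.2586 0.487  0.4379 0.0406 0.0912 0.0466] 0.00036915467871578844
[0.36 0.26 0.42] [0.34 0.14 2.04 1.34 1.1  1.08] res 0.0
[0.345 0.255 0.4  ] [0.38 0.09 2.16 1.64 0.74 1.03] res 0.0
[0.33 0.25 0.38] [0.45 0.07 2.24 2.16 0.46 0.74] res 0.0
[0.32  0.245 0.35 ] [ 0.55  0.12  2.3   3.28  0.41 -0.1 ] res 0.0
[0.31 0.24 0.32] [ 0.65  0.2   2.31  4.02  0.64 -0.53] res 0.0
[0.311 0.239 0.18 ] [ 0.64  0.62  2.34  3.73  0.98 -0.11] res 0.0
[0.311 0.239 0.12 ] [ 0.64  0.8   2.31  3.68  1.11 -0.01] res 0.0
[0.3   0.237 0.087] [0.67 0.95 2.3  3.68 1.4  0.06] res 0.0
[0.326 0.24  0.15 ] [ 0.61  0.67  2.29  3.71  0.81 -0.12] res 0.0
```

>>> carry_out --translation '[[-0.161,-0.007,0.007],[-0.161,-0.007,0.007],[-0.161,-0.007,0.007],[-0.161,-0.007,0.007],[-0.161,-0.007,0.007],[-0.161,-0.007,0.007]]' --turn '[[0.167,0,0],[0.167,0,0],[0.167,0,0],[0.167,0,0],[0.167,0,0],[0.167,0,0]]' --claw '[0.05,0.05,0.05,0.05,0.05,0.05]'

```text
clock: 22.75
tool_pos: [0.3598, 0.2606, 0.4197]
eef_rot: [0.844, 0.023, -0.015, -0.536]
contact_force: [-0.5, -0.2, -2.1]
grip_width: 0.113
finger_force: 79.4
```

>>> carry_out --translation '[[-0.122,0.159,0.037],[-0.122,0.159,0.037],[-0.122,0.159,0.037],[-0.122,0.159,0.037],[-0.122,0.159,0.037],[-0.122,0.159,0.037],[-0.122,0.159,0.037],[-0.122,0.159,0.037]]' --turn '[[0,0.2165,0.101],[0,0.2165,0.101],[0,0.2165,0.101],[0,0.2165,0.101],[0,0.2165,0.101],[0,0.2165,0.101],[0,0.2165,0.101],[0,0.2165,0.101]]' --claw '[0.05,0.05,0.05,0.05,0.05,0.05,0.05,0.05]'

```text
clock: 23.55
tool_pos: [0.3297, 0.2505, 0.3801]
eef_rot: [0.793, -0.287, 0.183, -0.506]
contact_force: [1.1, -0.9, -2.7]
grip_width: 0.114
finger_force: 79.4
```

```bash
python3 - <<'E'
from kin import *
print(sensors.get_obs()["qpos"].round(2))
plan([((.31,.24,.32),down(-83.5,65)),deckpose(25,up=.04,fwd=.004)])
E
```

```text
[0.45 0.07 2.24 2.16 0.47 0.74]
T [-0.034, 0.253, 0.026] W [-0.0005, 0.2206, 0.1024] rows>= 5.1
T [0.006, 0.574, 0.287] W [0.0, 0.0, 0.0] rows>= 3.2
```

>>> carry_out --translation '[[-0.034,0.253,0.026],[-0.034,0.253,0.026],[-0.034,0.253,0.026],[-0.034,0.253,0.026],[-0.034,0.253,0.026],[-0.034,0.253,0.026],[-0.034,0.253,0.026],[-0.034,0.253,0.026],[-0.034,0.253,0.026],[-0.034,0.253,0.026]]' --turn '[[0,0.2206,0.1024],[0,0.2206,0.1024],[0,0.2206,0.1024],[0,0.2206,0.1024],[0,0.2206,0.1024],[0,0.2206,0.1024],[0,0.2206,0.1024],[0,0.2206,0.1024],[0,0.2206,0.1024],[0,0.2206,0.1024]]' --claw '[0.05,0.05,0.05,0.05,0.05,0.05,0.05,0.05,0.05,0.05]'

```text
clock: 24.55
tool_pos: [0.3101, 0.2403, 0.3202]
eef_rot: [0.627, -0.563, 0.359, -0.401]
contact_force: [0.3, 0.1, -3.4]
grip_width: 0.117
finger_force: 79.4
```

```bash
python3 - <<'E'
from kin import *
print(sensors.get_obs()["qpos"].round(2))
plan([deckpose(25,up=.04,fwd=.004),deckpose(25,up=.001,fwd=.004)])
E
```

```text
[ 0.65  0.2   2.31  4.03  0.65 -0.52]
T [0.007, 0.575, 0.285] W [-0.0009, -0.0009, -0.0009] rows>= 3.2
T [0.0, 0.141, 0.066] W [0.0, 0.0, 0.0] rows>= 0.8
```

>>> carry_out --translation '[[0.003,0.2,0.1],[0.005,0.4,0.2],[0.007,0.52,0.26],[0.007,0.575,0.285],[0.007,0.575,0.285],[0.007,0.575,0.285],[0.007,0.575,0.285]]' --turn '[[0,0,0],[0,0,0],[0,0,0],[0,0,0],[0,0,0],[0,0,0],[0,0,0]]' --claw '[0.05,0.05,0.05,0.05,0.05,0.05,0.05]'

```text
clock: 25.25
tool_pos: [0.3142, 0.2392, 0.1609]
eef_rot: [0.627, -0.563, 0.358, -0.402]
contact_force: [1.0, -0.5, -2.7]
grip_width: 0.118
finger_force: 79.5
```

```bash
python3 - <<'E'
from kin import *
p0,R=cur(); print(p0.round(4)); print("expected deck centre",(p0+R.apply([0,0,.1814])).round(4))
plan([deckpose(25,up=.001,fwd=.004)])
ims=[]
for n in ("top","side","wrist"):
    p=optics.read_camera(n); ims.append(p["frame"])
    for r in optics.landmark_of("deck",p)[:1]: print(n,round(r["score"],2),np.round(world(p,r["position"]),3))
    for r in optics.regions_of("deck",p)[:1]:
        P=cloud(p,r["region"]); P=P[(P[:,2]>.04)&(P[:,2]<.12)]
        if len(P)>20: print(round(r["score"],2),len(P),rect(P),P.min(0).round(3),P.max(0).round(3))
s=ims[1][225:300,190:290]; t=ims[0][190:290,160:260]
cv2.imwrite("pics/c1.png",np.hstack([cv2.resize(s,(500,375)),cv2.resize(ims[2],(300,375))])[:,:,::-1])
E
```

```text
[0.3142 0.2392 0.1609]
expected deck centre [0.4778 0.2576 0.0847]
T [0.001, 0.145, 0.069] W [-0.001, -0.0005, -0.0015] rows>= 0.8
top 0.78 [0.475 0.256 0.083]
0.72 319 (array([482.7, 253.7]), array([45.5, 88. ]), 4.8) [0.457 0.209 0.071] [0.508 0.299 0.11 ]
side 0.63 [0.48  0.252 0.085]
0.51 172 (array([474.1, 260.5]), array([45.6, 87.5]), 8.8) [0.449 0.22  0.075] [0.499 0.306 0.105]
wrist 0.88 [0.477 0.258 0.085]
0.8 4400 (array([461.5, 247.8]), array([39.4, 98.2]), 28.9) [0.435 0.209 0.069] [0.503 0.3   0.106]
```

View pics/c1.png

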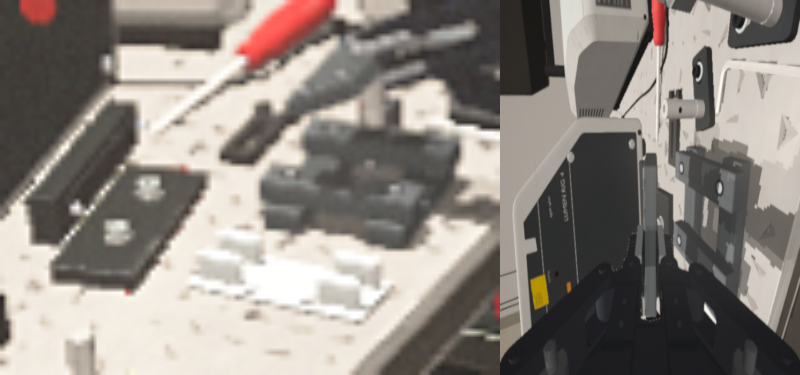

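```bash
python3 - <<'E'
from kin import *
plan([deckpose(15,up=.012,fwd=.0025),deckpose(15,up=.001,fwd=.0025)])
E
```

```text
T [0.0, 0.241, 0.062] W [0.0553, -0.0011, -0.001] rows>= 1.2
T [0.0, 0.043, 0.011] W [0.0, 0.0, 0.0] rows>= 0.2
```

>>> carry_out --translation '[[0,0.12,0.03],[0,0.18,0.045],[0,0.241,0.062],[0,0.241,0.062],[0,0.241,0.062]]' --turn '[[0.028,-0.001,-0.001],[0.04,-0.001,-0.001],[0.055,-0.001,-0.001],[0.055,-0.001,-0.001],[0.055,-0.001,-0.001]]' --claw '[0.05,0.05,0.05,0.05,0.05]'

```text
clock: 26.2
tool_pos: [0.3024, 0.2378, 0.0984]
eef_rot: [0.593, -0.529, 0.405, -0.453]
contact_force: [0.4, 0.2, -3.2]
grip_width: 0.111
finger_force: 79.6
```

>>> carry_out --translation '[[0,0.015,0.004],[0,0.03,0.008],[0,0.043,0.011],[0,0.043,0.011],[0,0.043,0.011]]' --turn '[[0,0,0],[0,0,0],[0,0,0],[0,0,0],[0,0,0]]' --claw '[0.05,0.05,0.05,0.05,0.05]'

```text
clock: 26.7
tool_pos: [0.3024, 0.2378, 0.0875]
eef_rot: [0.592, -0.529, 0.405, -0.454]
contact_force: [0.9, 1.0, -1.4]
grip_width: 0.113
finger_force: 79.6
```

```bash
python3 - <<'E'
from kin import *
p0,R=cur(); print(p0.round(4),R.as_quat().round(3),"centre",(p0+R.apply([0,0,.1814])).round(4), sensors.get_obs()["contact_force"].round(1))
for n in ("top","wrist"):
    p=optics.read_camera(n)
    for t in ("deck","slat_a"):
      for r in optics.landmark_of(t,p)[:2]: print(n,t,round(r["score"],2),np.round(world(p,r["position"]),3))
plan([deckpose(15,up=.001,fwd=.0025)])
E
```

```text
[0.3024 0.2378 0.0875] [ 0.592 -0.529  0.405 -0.454] centre [0.4765 0.2576 0.0404] [ 0.9  1.  -1.4]
top deck 0.52 [0.476 0.254 0.037]
top slat_a 0.52 [0.477 0.226 0.021]
top slat_a 0.48 [0.474 0.282 0.017]
wrist deck 0.66 [0.476 0.258 0.043]
wrist slat_a 0.59 [0.48  0.229 0.024]
T [0.0, -0.001, -0.0] W [0.0002, -0.0002, -0.0] rows>= 0.0
```

>>> carry_out --translation '[[0,0,0],[0,0,0],[0,0,0],[0,0.003,-0.024],[0,0.01,-0.08],[0,0.02,-0.16],[0,0.03,-0.235],[0,0.03,-0.235],[0,0.03,-0.235]]' --turn '[[0,0,0],[0,0,0],[0,0,0],[0,0,0],[0,0,0],[0,0,0],[0,0,0],[0,0,0],[0,0,0]]' --claw '[0.23,0.23,0.23,0.23,0.23,0.23,0.23,0.23,0.23]'

```text
clock: 27.9
tool_pos: [0.2436, 0.2313, 0.0954]
eef_rot: [0.593, -0.528, 0.405, -0.454]
contact_force: [0.7, -0.9, 0.5]
grip_width: 0.226
finger_force: 0.0
```

```bash
cat > chk.py <<'E'
from kin import *
p0,R=cur(); s=sensors.get_obs(); print(p0.round(4),R.as_quat().round(3),s["qpos"].round(2))
for n in ("top","side","wrist"):
    p=optics.read_camera(n)
    for t in ("deck","slat_a"):
      for r in optics.landmark_of(t,p)[:2]: print(n,t,round(r["score"],2),np.round(world(p,r["position"]),3))
      for r in optics.regions_of(t,p)[:2]:
        P=cloud(p,r["region"]); z=P[:,2]
        if len(P)>20:
            T=P[abs(z-np.percentile(z,80))<.004]
            A=np.c_[T[:,:2],np.ones(len(T))]; g=np.linalg.lstsq(A,T[:,2],rcond=None)[0]
            print("  reg",round(r["score"],2),len(P),np.round(np.percentile(z,[50,80,95]),4),"top",rect(T),"slope",g[:2].round(3))
E
python3 chk.py
```

```text
[0.2436 0.2313 0.0954] [ 0.593 -0.528  0.405 -0.454] [0.78 0.96 2.4  3.79 1.48 0.13]
top deck 0.93 [0.475 0.255 0.032]
  reg 0.77 366 [0.0395 0.0428 0.0463] top (array([477.2, 252.7]), array([43. , 87.3]), 4.8) slope [0.029 0.009]
top slat_a 0.55 [0.479 0.222 0.022]
  reg 0.67 101 [0.0269 0.0303 0.035 ] top (array([473.9, 282.8]), array([90. , 21.5]), 6.6) slope [-0.008 -0.013]
  reg 0.62 73 [0.0276 0.0311 0.0338] top (array([480. , 223.5]), array([87.1, 20.3]), 6.2) slope [ 0.005 -0.058]
  reg 0.64 309 [0.0414 0.0427 0.0438] top (array([470.8, 256.3]), array([45.1, 96.2]), 4.4) slope [-0.008 -0.006]
side slat_a 0.68 [0.476 0.227 0.02 ]
side slat_a 0.58 [0.471 0.284 0.022]
  reg 0.56 213 [0.0248 0.0295 0.0313] top (array([468.4, 286.8]), array([87.9, 26.6]), 8.4) slope [ 0.012 -0.051]
  reg 0.48 97 [0.0277 0.0305 0.032 ] top (array([476., 227.]), array([87.4, 25.9]), 4.0) slope [-0.013  0.012]
wrist deck 0.97 [0.471 0.257 0.035]
  reg 0.67 3778 [0.0379 0.0395 0.0397] top (array([472.4, 256.3]), array([44.8, 89.9]), 6.6) slope [0.046 0.007]
  reg 0.34 701 [0.0065 0.0113 0.0158] top (array([615.6, 148.1]), array([53.,  8.]), 77.8) slope [ 0.353 -0.194]
wrist slat_a 0.79 [0.469 0.286 0.023]
wrist slat_a 0.74 [0.482 0.232 0.025]
  reg 0.78 222 [0.0272 0.0277 0.028 ] top (array([447.3, 280.4]), array([16. , 25.5]), 32.4) slope [-0.155  0.034]
  reg 0.74 1515 [0.0235 0.0275 0.0278] top (array([452.7, 221.9]), array([43.3, 25.8]), 5.9) slope [0.07  0.035]
```

```bash
python3 - <<'E'
from h import *
a=optics.read_camera("wrist")["frame"]; b=optics.read_camera("side")["frame"][225:300,190:290]
cv2.imwrite("pics/f.png",np.hstack([cv2.resize(b,(400,300)),cv2.resize(a,(400,300))])[:,:,::-1])
E
```

```text
(no output)
```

View pics/f.png

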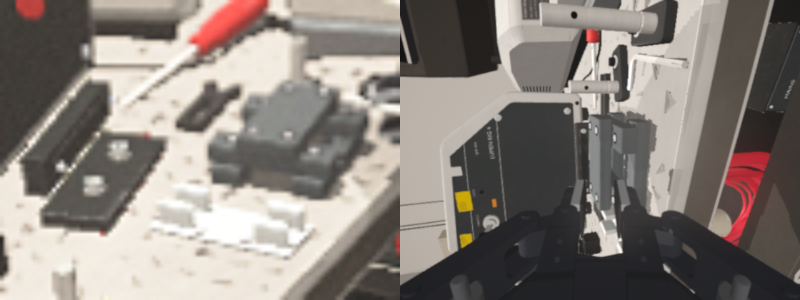

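The side view shows the broad bar flat on the two slats at about (290,110), and the gripper is clear of it.

```bash
python3 -c "
from cell import manip; print(manip.close_job())"
```

```text
the job is handed in; nothing more can be done
None
```

The riser is built and handed in, though the hand-in returned no verdict: both narrow bars lie square across the bolted pair, and the broad bar lies flat and centred on them to within about 2 mm by the last camera check.

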